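# Close the pycnometer's chamber with its keyed cap

## Task

A rock plug is waiting in the chamber of the gas pycnometer: take the knurled cap from the bench, set it squarely on the chamber's neck and turn it there until the hidden keyways inside it drop over the neck's pins. Press it fully home against the spring-loaded seal ring and finish like that, the gripper still on the cap and holding it down, because the spring lifts it off again if you let go. Leave the rocks and everything else on the bench where they are.

Things in the scene. Friction and masses are not known exactly. Their poses are not given: they have to be found in the camera images.
- cap: The pycnometer's chamber cap: a round metal collar on the bench, mouth down, 39 mm high, about 0.25 kg. Lower 17 mm: dark skirt, 56 mm outside, 39 mm bore, 17 mm deep to the closed top. Inside it four keyways, 10 mm wide, 90 degrees apart, run its full depth; they cannot be seen, and nothing outside marks where they are. Origin: centre of the underside (skirt's lower edge); z up its axis.
- cap_grip (a point): On the cap's axis, 28 mm above its underside, at mid-height of its silver knurled grip: 58 mm in diameter, from 17 to 39 mm above the underside, a blue disc on its flat top.
- pycnometer: The gas pycnometer, a light grey bench instrument fixed to the bench, 360 mm deep (x), 270 mm wide (y), with keys and display on its sloping front, which faces its own -x. Flat top deck 180 mm above the bench; from an aluminium plate on it stands the chamber neck. Origin: centre of its underside; z up.
- rim (a point): Centre of the upper rim of the chamber neck, a vertical steel tube 36 mm outside, its top 4 mm tapering in to 32 mm, standing 24 mm above the deck. The cap goes over it with 3 mm of play in diameter and is fully home, closed top on the rim, when its underside is 17 mm below the rim. It meets the spring seal when 12 mm below.
- pins (a point): On the neck's axis, 7 mm below the rim, level with the tops of four pins, 5 mm thick, 90 degrees apart, sticking out 5.5 mm all round the neck. Which way they point differs each time; no axis tells it. Out of line, the cap's underside lands on them here; turned to within about 5 degrees of line, it goes down over them.
- seal (a joint): Spring-loaded seal ring in the neck's mouth, 29 mm in diameter, which the cap presses down: 0 = up, standing 5 mm above the rim; 0.005 m = level with the rim, the cap fully home. Its spring pushes up with 6 N at 0 and 10 N at 0.005 and lifts the cap off again when it is not held down.
- sample_cup: Bystander: small open aluminium cup, 40 mm in diameter, 42 mm high. Origin: centre of its underside.
- rock_grey: Bystander: grey-green rock, about 75 x 60 x 40 mm. Origin: centre of its underside.
- rock_white: Bystander: pale rock, about 85 x 65 x 50 mm. Origin: centre of its underside.
- rock_ochre: Bystander: brown rock, about 100 x 75 x 45 mm. Origin: centre of its underside.
- slab: Bystander: flat dark slate, about 130 x 85 x 20 mm. Origin: centre of its underside.
- plug: Bystander: brown rock core plug standing upright, 25 mm in diameter, 38 mm high. Origin: centre of its underside.
- loupe: Bystander: small folding hand lens, about 60 x 26 x 18 mm. Origin: centre of its underside.
- brush: Bystander: brush lying flat. Origin: on its underside.
Mind the look-alikes: they are no part of the job. Leave any turquoise look-alike of the cap alone.

How it is judged:
By the outcome, as a careful person would: the job done as asked, in the order asked, and still so for the second after the job is handed in, while the arm keeps its last pose, push and grip.
It also fails if it takes over 64 s, if anything falls off the work surface, if the arm or the gripper's body presses on something with over 40 N, if the wrist force passes 120 N, or if a joint passes its speed limit or range.

## Robot

A 7-joint arm with a two-finger parallel gripper is mounted at the origin on the work surface. World frame = base frame: x ahead of the robot, y to its left, z up, the work surface at z = 0. Lengths are in mm, angles in rad, forces in N, time in s.
With the tool pointing down it reaches from about 350 to 900 mm from the base axis. Payload 8.1 kg.
Tool frame: the origin (TCP) lies midway between the tips of the shut fingers; the grasp point (between the pads) lies 19 mm behind it (ctrl.tcp_to_grasp is the distance from the TCP to the grasp point, in mm); z points along the fingers, y is the line along which they close (so a half turn about z gives the same grasp; the last joint's range is limited). The gripper opens to 92 mm and grips with 3 to 60 N. Pads are 19 mm wide; open, the fingers measure 130 mm over their backs; the gripper's body (75 mm by 190 mm) begins 47 mm behind the grasp point.
Start: joints at [-1.349, 0.434, 0.025, 1.573, -0.012, 1.134, -0.075], TCP at [199.477, 592.326, 226.742] pointing down, gripper open.
Joint ranges: [-2.62, 2.62], [-0.44, 2.09], [-1.27, 1.32], [0.08, 2.57], [-1.32, 4.46], [0.12, 2], [-2.74, 2.74]. Speed limits (rad/s): [2.22, 2.22, 3.01, 3.01, 3.14, 3.14, 3.14].

## Interface

Orientations are given as a 3x3 rotation matrix whose columns are the frame's x, y, z axes.
In Python, from plant import ctrl gives the robot as it stands.
- The arm moves only by the shell command python3 -m crank FILE [FORCE], which reads ROWS from the file FILE. ROWS is a JSON list of rows, 1 to 8 of them, each an object with the fields ax, ay, az (a rotation vector in shares of pi rad (1.0 is pi rad)), tx, ty, tz (the shift in fractions of the full range, 1 being 1 m), jaw (the opening from 0.0 (shut) to 1.0 (fully open)); a field left out counts as zero (the opening has to be given); each row is the pose to reach, as a shift and turn from the pose commanded when the command began, along the tool's axes at that moment; what a row does not reach only later rows make up. A row lasts 1/8 s, in which the tool goes at most 62.5 mm and 0.188 rad, less where a joint would pass 70% of its speed; a pose out of reach is approached as far as the arm can. The fingers move at their own pace and stop on an object; FORCE is the grip in N (left out, the last holds). Time passes only in rows, so rows that do not move let the fingers close. It prints the time, the measured TCP pose, the force, the opening and the grip force at its end. A shift or turn number past 1, either way, is cut back to 1. Input that does not fit is refused with a message, and nothing moves.
- ctrl.state(): the state, without advancing time (a new reading comes with each control period).
- ctrl.camera(name): name is "scene" or "top"; returns the picture (384x512x3 uint8, blue, green, red); there is no depth.
- ctrl.get_calibration(name): a dict with "fx", "fy", "cx", "cy" (pixels), "eye" and "attitude" of the camera in the world. Camera axes: x right, y down, z forward; pixel columns grow to the right and rows downward; lengths in mm; the calibration is good to about 2 mm. A picture is of the moment at which its call begins. get_calibration takes no time and is no camera call.
- ctrl.finish_job(): hands the job in; it is judged then, once.
Trained networks look in the newest picture that a camera, given by its name, has taken for a name from the list of things; names that differ only in an ending like _2 or _b are one class to them, and where a whole thing is asked for, a point or a joint stands for the part that bears it (a point fixed in the world has none). Each returns a list of dicts, best first, with "confidence" (0 to 1); they miss things now and then, are a little off and sometimes report something else, mostly with a low value. They report only what shows in the picture. A call takes as long as a camera call. They do not tell look-alikes from the thing itself.
- ctrl.recognise(camera, target): "uv" ([column, row] in pixels, amid what is visible of it).
- ctrl.place_of(camera, target): "uv" ([column, row] in pixels: a listed point, or the origin of a listed thing).
The state is a dict: "time": time; "joints": joint angles; "dq": joint speeds; "tau": joint torques, N m; "tcp_pos": TCP position; "tool_rot": TCP orientation; "force": force on the tool from outside, world axes, zero at the start; "ft_torque": the same for the moment, N m; "gripper_width": opening from 0.0 (shut) to 1.0 (fully open); "grip_force": force on a finger pad.
Only numpy, scipy, OpenCV 4.12 (cv2) and the standard library are available. Lean on these libraries where they do the work, as an engineer would, in place of code of your own. Each camera call takes 0.05 s, during which the arm holds its last target. There are 200 camera calls.

## Working session

There is one attempt and no reset: what is moved stays moved. The work goes in short steps, Python scripts to look and compute and a shell command to move; the robot and the scene stay as the last step left them, time stands still between calls to the robot, and variables do not carry over. Pictures are saved under pics/ and viewed, at most 10 in all, crops included, and the job is handed in when it is done.

```bash
mkdir -p pics
cat > h.py <<'E'
import numpy as np, cv2
from plant import ctrl
def ray(cam,uv):
    c=ctrl.get_calibration(cam); R=np.array(c["attitude"]); 
    d=R@np.array([(uv[0]-c["cx"])/c["fx"],(uv[1]-c["cy"])/c["fy"],1]); return np.array(c["eye"]),d
def at_z(cam,uv,z):
    e,d=ray(cam,uv); return e+d*(z-e[2])/d[2]
def tri(uv1,uv2):
    A=[];b=[]
    for cam,uv in(("scene",uv1),("top",uv2)):
        e,d=ray(cam,uv); d=d/np.linalg.norm(d); P=np.eye(3)-np.outer(d,d); A.append(P);b.append(P@e)
    return np.linalg.lstsq(np.vstack(A),np.hstack(b),rcond=None)[0]
def proj(cam,p):
    c=ctrl.get_calibration(cam); q=np.array(c["attitude"]).T@(np.array(p)-np.array(c["eye"])); return np.array([c["fx"]*q[0]/q[2]+c["cx"],c["fy"]*q[1]/q[2]+c["cy"]])
E
python3 - <<'E'
from h import *
np.set_printoptions(precision=1,suppress=True)
ims=[]
for c in("scene","top"):
    im=ctrl.camera(c); cv2.imwrite(f"pics/{c}0.png",im)
    k=ctrl.get_calibration(c); print(c,k["fx"],np.array(k["eye"]),np.array(k["attitude"]).tolist())
    for t in("cap","cap_grip","rim","pins","pycnometer"):
        print(c,t,[(np.round(r["uv"],1).tolist(),round(r["confidence"],2)) for r in ctrl.place_of(c,t)[:4]])
s=ctrl.state();print(s["tool_rot"],s["force"],s["time"])
E
```

```text
scene 358.7461261023081 [965.9 455.5 996. ] [[-0.7075737222919919, 0.5386610797505198, -0.457366011727871], [0.7065619578442026, 0.5489041800349579, -0.4466255712199174], [0.010470303205832504, -0.6391779425967032, -0.7689876009719685]]
scene cap [([371.1, 331.0], 0.87), ([367.2, 289.7], 0.76), ([307.6, 322.3], 0.69)]
scene cap_grip [([346.2, 302.2], 0.91), ([376.6, 327.8], 0.86), ([328.3, 364.1], 0.71), ([311.0, 316.7], 0.69)]
scene rim [([196.2, 175.9], 0.94)]
scene pins [([199.5, 174.1], 0.91)]
scene pycnometer [([184.7, 211.3], 0.9)]
top 451.26492392051136 [ 151.6  -50.3 1672.4] [[0.005319288699283081, -0.9828072927656971, 0.18455766159738524], [-0.9999853806605818, -0.005407193020557664, 2.6995361542312617e-05], [0.0009714076614851954, -0.18455510708240974, -0.9828216871930306]]
top cap [([173.3, 148.3], 0.76), ([151.8, 202.8], 0.61), ([161.2, 172.1], 0.52)]
top cap_grip [([148.8, 200.6], 0.76), ([159.2, 173.2], 0.73), ([129.5, 173.5], 0.56), ([171.0, 146.3], 0.47)]
top rim []
top pins [([302.8, 141.7], 0.94)]
top pycnometer []
[[-0.9  0.3  0. ]
 [ 0.3  0.9  0. ]
 [ 0.   0.  -1. ]] [ 0.3  0.5 -0. ] 0.6
```

View pics/scene0.png

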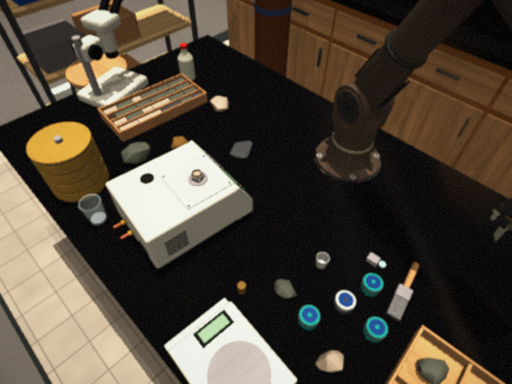

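View pics/top0.png

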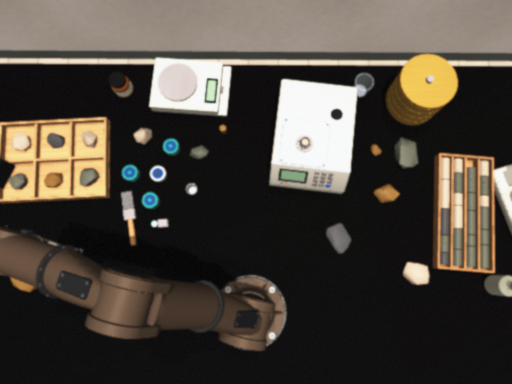

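The scene picture shows four candidate caps: turquoise at (372,284), (309,317) and (376,329), and a silver one with a blue disc at (345,300). In the top picture the turquoise ones are at (171,146), (130,173) and (150,200), and the silver one is at (158,173). I choose the silver one. The pycnometer neck is at (198,176) in scene and (304,142) in top.

Run:
```python
from h import *
np.set_printoptions(precision=1,suppress=True)
s=cv2.imread("pics/scene0.png");t=cv2.imread("pics/top0.png")
f=lambda im,u,v,r:cv2.resize(im[v-r:v+r,u-r:u+r],(390,390),interpolation=cv2.INTER_CUBIC)
cv2.imwrite("pics/crop1.png",np.vstack([np.hstack([f(s,345,302,30)[:290],f(t,158,173,30)[:290]]),np.hstack([f(s,198,178,24)[:290],f(t,304,144,24)[:290]])]))
# blob centroid of silver cap disc
for c,im,u,v in(("scene",s,345,300),("top",t,158,173)):
    p=im[v-14:v+15,u-14:u+15].astype(int); hsv=cv2.cvtColor(p.astype('uint8'),cv2.COLOR_BGR2HSV)
    m=(hsv[...,1]>100)&(hsv[...,2]>50); y,x=np.nonzero(m); uv=(x.mean()+u-14,y.mean()+v-14); print(c,m.sum(),np.round(uv,1),at_z(c,uv,39))
    m=p.min(2)>120; m=(hsv[...,2]>130); y,x=np.nonzero(m);print("  bright bbox",x.min()+u-14,x.max()+u-14,y.min()+v-14,y.max()+v-14)
print("grip nn",tri([346.2,302.2],[159.2,173.2]),at_z("scene",[346.2,302.2],28),at_z("top",[159.2,173.2],28))
print("pins nn",tri([199.5,174.1],[302.8,141.7]),at_z("scene",[199.5,174.1],197),at_z("top",[302.8,141.7],197),"rim",at_z("scene",[196.2,175.9],204))
```

```text
scene 128 [345.4 299.2] [496.9 346.8  39. ]
  bright bbox 335 355 290 309
top 68 [157.2 173. ] [498.3 345.   39. ]
  bright bbox 150 165 166 181
grip nn [498.1 346.5  24.1] [497.  352.3  28. ] [499.8 340.1  28. ]
pins nn [ 571.4 -177.9  203.3] [ 566.4 -179.7  197. ] [ 575.7 -181.   197. ] rim [ 581.5 -175.3  204. ]
```

View pics/crop1.png

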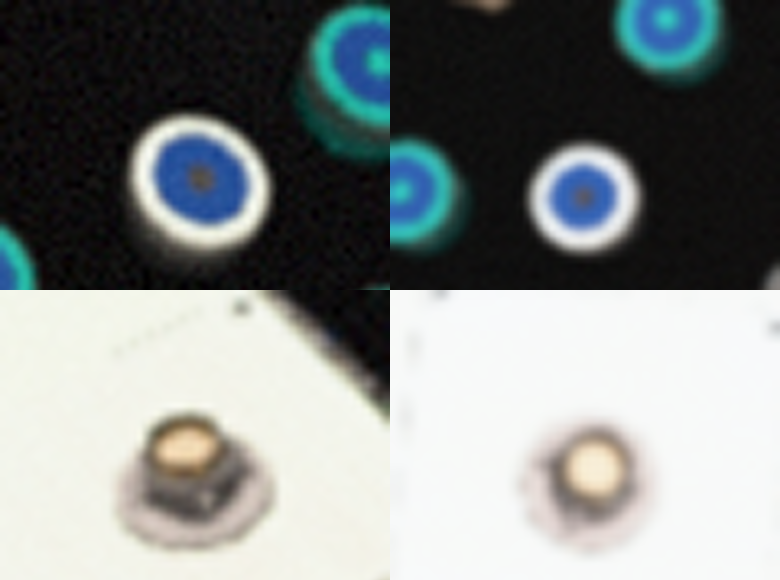

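The crop confirms the silver cap with its blue disc, and no turquoise on it. The neck with its tan seal disc is at about (196.5,173.2) in scene and (304.6,141.4) in top.

```bash
cat >> h.py <<'E'
def plan(pos,yang):  # tool-down pose; yang = tool-y direction in deg
    from scipy.spatial.transform import Rotation as Ro
    s=ctrl.state(); R=np.array(s["tool_rot"]); a=np.radians(yang)
    y=np.array([np.cos(a),np.sin(a),0]); 
    if y@R[:,1]<0:y=-y
    z=np.array([0,0,-1.]); T=np.column_stack([np.cross(y,z),y,z])
    print("t",round(s["time"],2),"rotvec",np.round(Ro.from_matrix(R.T@T).as_rotvec(),4),"d",np.round(R.T@(np.array(pos)-np.array(s["tcp_pos"])),1),"yang",np.degrees(np.arctan2(R[1,1],R[0,1])).round(2),"tcp",np.round(s["tcp_pos"],1),"F",np.round(s["force"],1),"M",np.round(s["ft_torque"],2),"w",round(s["gripper_width"],3),"gf",round(s["grip_force"],1),"q7",round(s["joints"][6],2))
E
python3 - <<'E'
from h import *
np.set_printoptions(precision=1,suppress=True)
for z in(204,209):print(z,at_z("scene",[196.5,173.2],z),at_z("top",[304.6,141.4],z))
print(tri([196.5,173.2],[304.6,141.4]))
plan([497.6,346,120],32); plan([497.6,346,9],32)
E
```

```text
204 [ 574.  -183.2  204. ] [ 574.7 -186.5  204. ]
209 [ 576.5 -179.2  209. ] [ 573.3 -186.   209. ]
[ 574.1 -185.6  202.7]
t 0.6 rotvec [ 0.  -0.   0.7] d [-361.2 -138.3  106.8] yang 71.38 tcp [199.5 592.3 226.8] F [ 0.3  0.5 -0. ] M [ 0.  -0.1  0. ] w 1.0 gf 0.0 q7 -0.08
t 0.6 rotvec [ 0.  -0.   0.7] d [-361.2 -138.3  217.8] yang 71.38 tcp [199.5 592.3 226.8] F [ 0.3  0.5 -0. ] M [ 0.  -0.1  0. ] w 1.0 gf 0.0 q7 -0.08
```

The rows are not in the units I measure in: shifts go in shares of 1 m and turns go in shares of pi rad. I convert before sending: -361.2 mm / 1000 = -0.3612, -312 mm / 1000 = -0.312, 0.687 rad / 3.1416 = 0.2187.

```bash
echo '[{"az":0.0477, "tx":-0.052, "ty":-0.02, "tz":0.01, "jaw":1}, {"az":0.0955, "tx":-0.104, "ty":-0.04, "tz":0.025, "jaw":1}, {"az":0.1432, "tx":-0.156, "ty":-0.06, "tz":0.04, "jaw":1}, {"az":0.191, "tx":-0.208, "ty":-0.08, "tz":0.06, "jaw":1}, {"az":0.2187, "tx":-0.26, "ty":-0.1, "tz":0.08, "jaw":1}, {"az":0.2187, "tx":-0.312, "ty":-0.12, "tz":0.095, "jaw":1}, {"az":0.2187, "tx":-0.3612, "ty":-0.1383, "tz":0.1068, "jaw":1}, {"az":0.2187, "tx":-0.3612, "ty":-0.1383, "tz":0.1068, "jaw":1}]' > m.json && python3 -m crank m.json
python3 - <<'E'
from h import *
im=ctrl.camera("scene"); t=ctrl.camera("top")
f=lambda im,u,v,r:cv2.resize(im[v-r:v+r,u-r:u+r],(390,390),interpolation=cv2.INTER_CUBIC)
cv2.imwrite("pics/crop2.png",np.hstack([f(im,345,290,55),f(t,158,173,55)]))
plan([497.6,346,9],32)
E
```

```text
time: 1.6
tcp_pos: [501.3, 340.9, 119.2]
tool_rot: [[-0.524, 0.852, 0.001], [0.852, 0.524, -0.003], [-0.003, -0.001, -1.0]]
force: [-0.6, -0.1, -0.9]
gripper_width: 0.999
grip_force: 0.0
t 1.7 rotvec [-0.0004 -0.0003 -0.0009] d [3.000e-01 1.000e-01 1.108e+02] yang 31.95 tcp [497.7 345.7 119.8] F [ 0.2  0.9 -0.3] M [-0.02  0.02  0.01] w 1.0 gf 0.0 q7 -0.0
```

View pics/crop2.png

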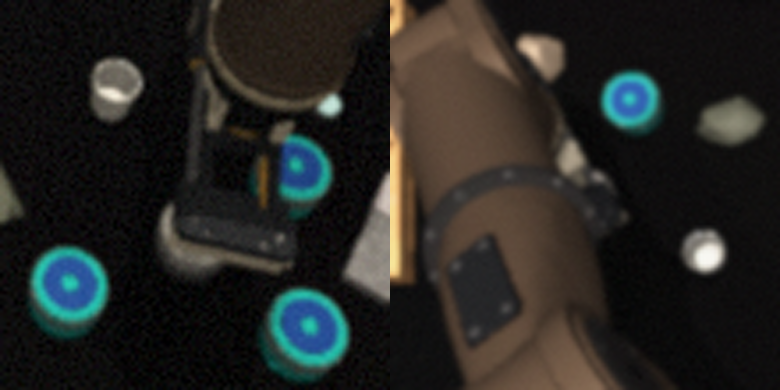

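The gripper hangs over the silver cap with the neighbours clear of it, so I descend and grip.

Converted, 110.5 mm / 1000 = 0.1105, 108 mm / 1000 = 0.108.

```bash
echo '[{"tz":0.04, "jaw":1}, {"tz":0.075, "jaw":1}, {"tz":0.095, "jaw":1}, {"tz":0.108, "jaw":1}, {"tz":0.1105, "jaw":1}, {"tz":0.1105, "jaw":1}]' > m.json && python3 -m crank m.json ; echo '[{"jaw":0.5}, {"jaw":0.5}, {"jaw":0.5}, {"jaw":0.5}, {"jaw":0.5}, {"jaw":0.5}, {"jaw":0.5}]' > m.json && python3 -m crank m.json 40
```

```text
time: 2.45
tcp_pos: [497.8, 346.7, 10.1]
tool_rot: [[-0.531, 0.848, 0.001], [0.848, 0.531, 0.001], [0.0, 0.001, -1.0]]
force: [0.2, -0.0, 0.2]
gripper_width: 0.998
grip_force: 0.0
time: 3.32
tcp_pos: [497.7, 346.0, 9.6]
tool_rot: [[-0.53, 0.848, 0.0], [0.848, 0.53, 0.0], [0.0, 0.0, -1.0]]
force: [-0.8, 0.1, 2.9]
gripper_width: 0.619
grip_force: 40.0
```

Converted, -250 mm / 1000 = -0.25, -245 mm / 1000 = -0.245.

```bash
echo '[{"tz":-0.03, "jaw":0.5}, {"tz":-0.075, "jaw":0.5}, {"tz":-0.125, "jaw":0.5}, {"tz":-0.175, "jaw":0.5}, {"tz":-0.22, "jaw":0.5}, {"tz":-0.245, "jaw":0.5}, {"tz":-0.25, "jaw":0.5}, {"tz":-0.25, "jaw":0.5}]' > m.json && python3 -m crank m.json
python3 - <<'E'
from h import *
plan([574.3,-184.8,259.6],-18)
E
```

```text
time: 4.32
tcp_pos: [497.2, 345.7, 258.3]
tool_rot: [[-0.53, 0.848, -0.001], [0.848, 0.53, -0.001], [-0.0, -0.001, -1.0]]
force: [-0.4, 0.8, -2.7]
gripper_width: 0.624
grip_force: 40.0
t 4.33 rotvec [-1.200e-03  7.000e-04  8.731e-01] d [-490.7 -215.9   -0.9] yang 32.03 tcp [497.2 345.7 258.3] F [-0.4  0.8 -2.7] M [-0.09  0.03 -0.02] w 0.624 gf 40.0 q7 -0.04
```

Converted, -370 mm / 1000 = -0.37, -325 mm / 1000 = -0.325, 0.873 rad / 3.1416 = 0.2779.

```bash
echo '[{"az":0.0255, "tx":-0.03, "ty":-0.013, "jaw":0.5}, {"az":0.0637, "tx":-0.075, "ty":-0.033, "jaw":0.5}, {"az":0.1019, "tx":-0.125, "ty":-0.055, "jaw":0.5}, {"az":0.1401, "tx":-0.175, "ty":-0.077, "jaw":0.5}, {"az":0.1783, "tx":-0.225, "ty":-0.099, "jaw":0.5}, {"az":0.2165, "tx":-0.275, "ty":-0.121, "jaw":0.5}, {"az":0.2483, "tx":-0.325, "ty":-0.143, "jaw":0.5}, {"az":0.2779, "tx":-0.37, "ty":-0.163, "jaw":0.5}]' > m.json && python3 -m crank m.json
python3 - <<'E'
from h import *
plan([574.3,-184.8,259.6],-18)
E
```

```text
time: 5.32
tcp_pos: [554.4, -57.4, 258.2]
tool_rot: [[0.315, 0.949, -0.002], [0.949, -0.315, -0.001], [-0.001, -0.002, -1.0]]
force: [0.4, 0.3, -2.3]
gripper_width: 0.624
grip_force: 40.0
t 5.33 rotvec [-0.0016  0.0011 -0.0064] d [-114.6   59.    -1.3] yang -18.37 tcp [554.4 -57.4 258.2] F [ 0.4  0.3 -2.3] M [-0.02  0.03  0.01] w 0.624 gf 40.0 q7 -0.11
```

Converted, -108 mm / 1000 = -0.108, -105 mm / 1000 = -0.105.

```bash
echo '[{"tx":-0.045, "ty":0.023, "jaw":0.5}, {"tx":-0.08, "ty":0.041, "jaw":0.5}, {"tx":-0.105, "ty":0.054, "jaw":0.5}, {"tx":-0.108, "ty":0.055, "jaw":0.5}, {"tx":-0.108, "ty":0.055, "jaw":0.5}, {"tx":-0.108, "ty":0.055, "jaw":0.5}]' > m.json && python3 -m crank m.json
python3 - <<'E'
from h import *
im=ctrl.camera("scene"); t=ctrl.camera("top")
cv2.imwrite("pics/s3.png",im)
print([r for r in ctrl.place_of("scene","cap_grip")[:3]])
f=lambda im,u,v,r:cv2.resize(im[v-r:v+r,u-r:u+r],(390,390),interpolation=cv2.INTER_CUBIC)
cv2.imwrite("pics/crop3.png",np.hstack([f(im,198,155,45),f(t,304,142,45)]))
plan([574.3,-184.8,259.6],-18)
E
```

```text
time: 6.08
tcp_pos: [574.4, -172.6, 258.9]
tool_rot: [[0.308, 0.951, -0.001], [0.951, -0.308, 0.001], [0.001, -0.001, -1.0]]
force: [0.5, 0.3, -2.2]
gripper_width: 0.624
grip_force: 40.0
[{'uv': [376.4, 327.9], 'confidence': 0.92}, {'uv': [197.7, 159.4], 'confidence': 0.71}, {'uv': [369.4, 284.7], 'confidence': 0.69}]
t 6.22 rotvec [-0.0002 -0.0004  0.0014] d [-11.4   3.4  -0.2] yang -17.92 tcp [ 574.6 -172.9  259.4] F [ 1.4  0.8 -1.2] M [-0.09  0.07  0.02] w 0.626 gf 40.0 q7 0.13
```

View pics/crop3.png

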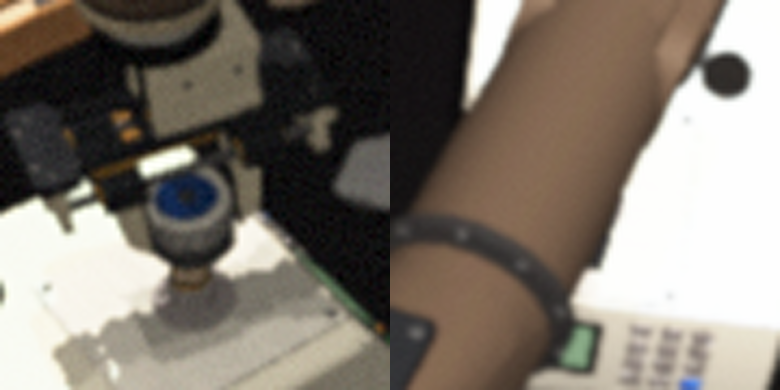

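The cap is held level in the fingers, disc at about (196,154.6) in scene, with the neck just below it at about (196.5,173). I check the projection of the held cap.

Run:
```python
from h import *
np.set_printoptions(precision=2,suppress=True)
im=cv2.imread("pics/s3.png"); p=im[144:166,184:208]; h=cv2.cvtColor(p,cv2.COLOR_BGR2HSV)
m=(h[...,1]>110)&(h[...,0]>100)&(h[...,0]<130); y,x=np.nonzero(m); uv=[x.mean()+184,y.mean()+144]
print(m.sum(),uv,"expected",proj("scene",[574.6,-172.9,288.8]),at_z("scene",uv,288.8))
print("neck",proj("scene",[574.3,-184.8,209]),proj("top",[574.3,-184.8,209]))
# neck disc centroid in first pictures
for c,u,v in(("scene",197,173),("top",305,141)):
    q=cv2.imread(f"pics/{c}0.png"); r=6; b=q[v-r:v+r+1,u-r:u+r+1].astype(int); tan=b[...,2]-b[...,0]; tan=np.where(tan>35,tan,0)
    Y,X=np.mgrid[v-r:v+r+1,u-r:u+r+1]; uv=[(X*tan).sum()/tan.sum(),(Y*tan).sum()/tan.sum()]; print(c,(tan>0).sum(),np.array(uv),at_z(c,uv,207))
```

```text
88 [np.float64(195.3409090909091), np.float64(154.95454545454547)] expected [195.01 154.67] [ 574.66 -171.37  288.8 ]
neck [195.88 171.84] [304.23 141.11]
scene 48 [196.47 172.99] [ 574.99 -181.52  207.  ]
top 39 [304.91 141.49] [ 573.56 -187.24  207.  ]
```

Converted, 48 mm / 1000 = 0.048, -11.1 mm / 1000 = -0.0111.

```bash
echo '[{"tx":-0.006, "ty":0.002, "jaw":0.5}, {"tx":-0.0111, "ty":0.0033, "tz":0.01, "jaw":0.5}, {"tx":-0.0111, "ty":0.0033, "tz":0.03, "jaw":0.5}, {"tx":-0.0111, "ty":0.0033, "tz":0.042, "jaw":0.5}, {"tx":-0.0111, "ty":0.0033, "tz":0.046, "jaw":0.5}, {"tx":-0.0111, "ty":0.0033, "tz":0.048, "jaw":0.5}]' > m.json && python3 -m crank m.json
echo '[{"tz":0.0015, "jaw":0.5}, {"tz":0.003, "jaw":0.5}, {"tz":0.003, "jaw":0.5}]' > m.json && python3 -m crank m.json
python3 - <<'E'
from h import *
plan([574.5,-184.5,206],-18)
E
```

```text
time: 6.98
tcp_pos: [574.4, -185.6, 211.5]
tool_rot: [[0.309, 0.951, 0.0], [0.951, -0.309, -0.0], [-0.0, 0.0, -1.0]]
force: [0.1, 0.3, -2.2]
gripper_width: 0.625
grip_force: 40.0
time: 7.35
tcp_pos: [574.3, -185.4, 208.5]
tool_rot: [[0.309, 0.951, 0.0], [0.951, -0.309, 0.0], [0.0, 0.0, -1.0]]
force: [-0.3, 0.2, -1.7]
gripper_width: 0.624
grip_force: 40.0
t 7.35 rotvec [ 0.0002 -0.0001  0.0001] d [ 0.9 -0.1  2.5] yang -17.99 tcp [ 574.3 -185.4  208.5] F [-0.3  0.2 -1.7] M [-0.13  0.07  0.  ] w 0.624 gf 40.0 q7 0.18
```

Converted, 3 mm / 1000 = 0.003, 2 mm / 1000 = 0.002.

```bash
echo '[{"tz":0.001, "jaw":0.5}, {"tz":0.002, "jaw":0.5}, {"tz":0.003, "jaw":0.5}, {"tz":0.003, "jaw":0.5}]' > m.json && python3 -m crank m.json
python3 - <<'E'
from h import *
plan([574.5,-184.5,206],-18)
E
```

```text
time: 7.85
tcp_pos: [574.4, -185.5, 206.3]
tool_rot: [[0.309, 0.951, 0.001], [0.951, -0.309, 0.0], [0.001, 0.001, -1.0]]
force: [-2.9, 1.0, 6.5]
gripper_width: 0.625
grip_force: 40.0
t 7.85 rotvec [ 0.0007 -0.0006  0.0001] d [ 1.  -0.2  0.3] yang -18.0 tcp [ 574.4 -185.5  206.3] F [-2.9  1.   6.5] M [ 0.23  0.78 -0.04] w 0.625 gf 40.0 q7 0.18
```

Converted, 0.4 mm / 1000 = 0.0004, 0.3 mm / 1000 = 0.0003, 0.12 rad / 3.1416 = 0.0382.

```bash
for i in 1; do echo '[{"az":0.0191, "tz":0.0003, "jaw":0.5}, {"az":0.0382, "tz":0.0004, "jaw":0.5}, {"az":0.0573, "tz":0.0004, "jaw":0.5}, {"az":0.0764, "tz":0.0004, "jaw":0.5}]' > m.json && python3 -m crank m.json; done
python3 - <<'E'
from h import *
plan([574.5,-184.5,206],-18)
E
echo '[{"az":0.0191, "jaw":0.5}, {"az":0.0382, "jaw":0.5}, {"az":0.0573, "jaw":0.5}, {"az":0.0764, "jaw":0.5}]' > m.json && python3 -m crank m.json
python3 - <<'E'
from h import *
plan([574.5,-184.5,206],-18)
E
```

```text
time: 8.35
tcp_pos: [574.8, -186.8, 206.1]
tool_rot: [[0.528, 0.849, 0.002], [0.849, -0.528, -0.002], [-0.0, 0.003, -1.0]]
force: [-0.7, -1.1, 3.5]
gripper_width: 0.625
grip_force: 40.0
t 8.35 rotvec [ 0.0025  0.0006 -0.2425] d [ 1.7 -1.5  0.1] yang -31.89 tcp [ 574.8 -186.8  206.1] F [-0.7 -1.1  3.5] M [-0.55  0.28  0.06] w 0.625 gf 40.0 q7 -0.03
time: 8.85
tcp_pos: [574.3, -185.4, 204.9]
tool_rot: [[0.715, 0.7, -0.0], [0.7, -0.715, 0.0], [0.0, -0.0, -1.0]]
force: [-0.4, -0.3, -1.8]
gripper_width: 0.622
grip_force: 40.0
t 8.85 rotvec [-1.000e-04 -0.000e+00 -4.819e-01] d [ 0.8 -0.5 -1.1] yang -45.61 tcp [ 574.3 -185.4  204.9] F [-0.4 -0.3 -1.8] M [-0.07  0.13  0.01] w 0.622 gf 40.0 q7 -0.23
```

It dropped below pin level with no contact force, so it's aligned. I press it down.

Converted, 4 mm / 1000 = 0.004, 3 mm / 1000 = 0.003.

```bash
echo '[{"tz":0.001, "jaw":0.5}, {"tz":0.002, "jaw":0.5}, {"tz":0.003, "jaw":0.5}, {"tz":0.004, "jaw":0.5}, {"tz":0.004, "jaw":0.5}]' > m.json && python3 -m crank m.json
python3 - <<'E'
from h import *
plan([574.5,-184.5,196.6],-18)
E
```

```text
time: 9.48
tcp_pos: [574.3, -185.5, 201.4]
tool_rot: [[0.713, 0.701, 0.0], [0.701, -0.713, 0.0], [0.0, 0.0, -1.0]]
force: [-1.5, 1.8, 3.3]
gripper_width: 0.626
grip_force: 40.0
t 9.47 rotvec [ 1.000e-04 -4.000e-04 -4.798e-01] d [ 0.8 -0.6  4.8] yang -45.49 tcp [ 574.3 -185.5  201.4] F [-1.5  1.8  3.3] M [0.17 0.57 0.03] w 0.626 gf 40.0 q7 -0.23
```

Converted, 5.5 mm / 1000 = 0.0055, 5 mm / 1000 = 0.005.

```bash
echo '[{"jaw":0.5}, {"tz":0.001, "jaw":0.5}, {"tz":0.002, "jaw":0.5}, {"tz":0.003, "jaw":0.5}, {"tz":0.004, "jaw":0.5}, {"tz":0.005, "jaw":0.5}, {"tz":0.0055, "jaw":0.5}, {"tz":0.0055, "jaw":0.5}]' > m.json && python3 -m crank m.json 58
python3 - <<'E'
from h import *
plan([574.5,-184.5,196.6],-18)
E
```

```text
time: 10.48
tcp_pos: [574.4, -185.5, 196.5]
tool_rot: [[0.713, 0.701, 0.001], [0.701, -0.713, 0.0], [0.001, 0.0, -1.0]]
force: [-5.6, 1.8, 14.2]
gripper_width: 0.623
grip_force: 58.0
t 10.47 rotvec [ 4.000e-04 -9.000e-04 -4.799e-01] d [ 0.8 -0.6 -0.1] yang -45.5 tcp [ 574.4 -185.5  196.5] F [-5.6  1.8 14.2] M [0.61 1.46 0.01] w 0.623 gf 58.0 q7 -0.23
```

Converted, 1.2 mm / 1000 = 0.0012, 0.6 mm / 1000 = 0.0006.

```bash
echo '[{"tz":0.0006, "jaw":0.5}, {"tz":0.0012, "jaw":0.5}, {"tz":0.0012, "jaw":0.5}, {"tz":0.0012, "jaw":0.5}]' > m.json && python3 -m crank m.json
python3 - <<'E'
from h import *
plan([574.5,-184.5,196.6],-18)
im=ctrl.camera("scene")
cv2.imwrite("pics/crop4.png",cv2.resize(im[125:215,150:240],(540,540),interpolation=cv2.INTER_CUBIC))
E
```

```text
time: 10.98
tcp_pos: [574.4, -185.5, 196.5]
tool_rot: [[0.713, 0.701, 0.002], [0.701, -0.713, 0.001], [0.002, 0.0, -1.0]]
force: [-8.9, 6.0, 25.3]
gripper_width: 0.621
grip_force: 58.0
t 10.97 rotvec [ 0.0008 -0.0018 -0.48  ] d [ 0.7 -0.6 -0.1] yang -45.5 tcp [ 574.4 -185.5  196.5] F [-8.9  6.  25.3] M [1.12 2.25 0.06] w 0.621 gf 58.0 q7 -0.22
```

View pics/crop4.png

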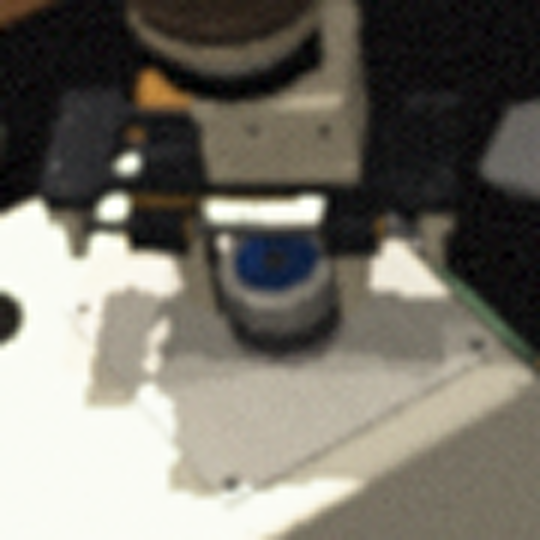

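The cap is down on the plate and still gripped, its disc at crop (275,262). Pushing harder raised the force but moved it no further, so it is at a hard stop at the expected height.

```bash
python3 -c "
from plant import ctrl
print(ctrl.finish_job())"
```

```text
the job is handed in; nothing more can be done
None
```

The silver cap is fully home on the pycnometer neck, keyways over the pins and hard against the rim at the expected height. The gripper is still holding it down at about 25 N, and the job is handed in at about 11 s.

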